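# Snap a new lens onto a trailer lamp and hold it down for its screws

## Task

Fit the loose amber lens on the bare lamp of the trailer's lamp bracket: its two screw ears over the two screw bosses, pressed straight down past the click and on until the rubber seal is squeezed and the ears sit on their bosses. Finish while you still hold it pressed down, so that I can put its screws in; do not let go. The lens is thin plastic and cracks if it is squeezed or pressed hard, so handle it gently, and do not disturb the glass, the tape measure, the screwdriver or the roll of tape.

Things in the scene. Friction and masses are not known exactly. Their poses are not given: they have to be found in the camera images.
- lens: loose amber lamp lens, about 45 g, mouth down: a round cup 54 mm across, 34 mm high, straight walls to 27 mm, 49 mm across and 31 mm deep inside. Origin at the centre of its mouth, z up. Two screw ears at the rim along +y and -y reach 38 mm out (11 wide, 5 high): grip it across x. A half turn is the same. It cracks above 45 N of grip on a finger or 50 N pressed on the lamp.
- lamp_bracket: grey bracket 78 x 190 x 16 mm, fixed to the bench, with two round black lamp bases, 46 mm from its centre along its long axis y: at -y a finished lamp with a red lens (58 mm high above the bench), at +y the bare lamp. Origin at the centre of its underside, z up.
- seat (a point): on the axis of the bare lamp, 23.7 mm above the bench: the lens's origin lies here when its ears sit on the two bosses, which stand 33 mm along +y and -y. The lens's y must lie along this y, either way round. The lamp's grey collar, 40 mm across, reaches 19 mm above this point, then tapers to 29 mm across at 24 mm; bulb to 28 mm.
- seal (a joint): how far the black rubber sealing ring round the collar is pressed down, m: 0 free; 0.0033 when the lens's ears sit on their bosses. It pushes back with 2 N at first touch and 3 N more for each mm (12 N fully home), and lifts the lens again if it is not held down.
- tape_electrical: roll of black tape, 57 mm wide and 19 mm high, lying flat near the lens; leave it alone. Origin at the centre of its underside.
- tea_glass: tea glass, 62 mm wide and 86 mm high, to the far right; leave it alone. Origin at the centre of its foot.
- screwdriver_cross: blue screwdriver, 178 mm long and 28 mm high, lying beyond the bracket; leave it alone. Origin under its centre, length along y.
- lens_bead (a point): on the axis of the lens, 5 mm above its mouth: the level of the inner snap bead (43 mm inner diameter) that must pass below the lamp's catches. Axes as the lens's.
- catches (a point): on the axis of the bare lamp, 12.3 mm above the seat: the level of four sprung steel catches in the collar. From where the lens's mouth is 12 mm above the seat they resist with up to 8 to 15 N; near 7 mm the lens clicks past, the force drops and turns to a pull of about 10 N; at 3.3 mm it meets the seal.
- tape_measure: yellow tape measure, 37 x 95 x 64 mm, standing near the bench corner close to the robot; leave it alone. Origin under its centre, length along y.

How it is judged (in metres and radians):
On the way:
1. the lens is picked up and carried over the bare lamp (z of lens in the frame of seat above 0.022 m and horizontal distance between lens and seat below 0.03 m and contact force between the fingers and lens above 1 N), for 0.05 s.
At the end, for the whole second after the job is handed in: The lens sits on the bare lamp, ears on the bosses: within 3 mm of the axis, 1.5 mm of full depth, 0.06 rad of level, ears within 0.12 rad of the bosses; the seal is squeezed 2 mm or more and the robot still presses it down with more than 6 N (horizontal distance between lens and seat below 0.003 m and z of lens in the frame of seat below 0.0015 m and angle between lens's own z axis and vertical below 0.06 rad and angle between the y axis of lens and the y axis of seat, either way round below 0.12 rad and value of joint seal above 0.002 m and contact force between lens and lamp_bracket above 6 N and contact force between the fingers and lens above 6 N); the arm keeps its last pose, push and grip.
It fails at once if the lens is gripped with more than 45 N on a finger and cracks (contact force between the fingers and lens above 90 N).
It fails at once if the lens is pressed on the lamp with more than 50 N (contact force between lens and lamp_bracket above 50 N).
It fails at once if the tea glass, the tape measure, the screwdriver or the roll of tape is shifted by more than 20 mm (distance of any of tea_glass, tape_measure, screwdriver_cross, tape_electrical from where it was at the start of the episode above 0.02 m).
It also fails if it takes over 50 s, if anything falls off the work surface, if the arm or the gripper's body presses on something with over 40 N, if the wrist force passes 120 N, or if a joint passes its speed limit or range.

## Robot

A 7-joint arm with a two-finger parallel gripper is mounted at the origin on a cart in front of the work surface, level with it; the furniture and walls round the work are solid. World frame = base frame: x ahead of the robot, y to its left, z up, the work surface at z = 0. Lengths are in mm, angles in rad, forces in N, time in s.
With the tool pointing down it reaches from about 425 to 1025 mm from the base axis. Payload 9.4 kg.
Tool frame: the origin (TCP) lies at the centre of the arm's flange, where the gripper is bolted on; the fingertips stand 186 mm ahead of it and the grasp point (between the pads) lies 167 mm ahead of it; z points along the fingers, y is the line along which they close (so a half turn about z gives the same grasp; the last joint's range is limited). The gripper opens to 93 mm and grips with 3 to 60 N. Pads are 15 mm wide; open, the fingers measure 128 mm over their backs; the gripper's body (75 mm by 188 mm) begins 65 mm behind the grasp point.
Start: joints at [-1.194, 0.599, -0.003, 1.599, 0.002, 0.943, -0.08], TCP at [317.825, 651.622, 404.718] pointing down, gripper open.
Joint ranges: [-2.57, 2.57], [-0.35, 1.97], [-1.29, 1.29], [0.11, 2.56], [-1.05, 4.19], [0.11, 1.86], [-2.63, 2.63]. Speed limits (rad/s): [2.22, 2.22, 3.01, 3.01, 3.14, 3.14, 3.14].

## Interface

Orientations are given as a unit quaternion [w, x, y, z].
In Python, from plant import monitor, viewer, robot gives the robot as it stands.
- The arm moves only by the shell command python3 -m crank 'ROWS'. ROWS is JSON, a list of rows, each an object of numbers: "ax", "ay", "az": the turn, a rotation vector about the tool's x, y, z in rad; "tx", "ty", "tz": the shift along the tool's x, y, z in mm; "jaw": the closure, from -1 (fully open) to 1 (shut). In form: [{"ax": .., "ay": .., "az": .., "tx": .., "ty": .., "tz": .., "jaw": ..}, ...]. A call has exactly 5 rows; each row shifts and turns the commanded pose from where the row before left it, along the tool's axes as they then stand; what a row does not reach is not made up. A row lasts 1/12 s, in which the tool goes at most 41.7 mm and 7.16 degrees, less where a joint would pass 70% of its speed; a pose out of reach is approached as far as the arm can. A call with a gripper value outside its range is refused whole. The fingers move at their own pace and stop on an object; the grip force is fixed at half the most. Time passes only in rows, so rows that do not move let the fingers close, or fill a call up. It gives the time, the measured TCP pose, the force, the opening and the grip force at its end, in the units of the state.
- monitor.observe(): the state, without advancing time (a new reading comes with each control period).
- viewer.grab_frame(name): name is "scene" or "top"; returns a dict with "image" (384x512x3 uint8, blue, green, red), "vfov" (degrees; the focal length in pixels is half the picture's height over the tangent of half this angle, whatever the lens; pixels are square), "cx", "cy" (the principal point, pixels), "T" (4x4, takes a point from camera to world coordinates). Camera axes: x right, y down, z forward; pixel columns grow to the right and rows downward; lengths in mm; the calibration is good to about 2 mm. A picture is of the moment at which its call begins. There is no depth.
- robot.sign_off(): hands the job in; it is judged then, once.
The state is a dict: "t": time; "joint_pos": joint angles; "qd": joint speeds; "tau": joint torques, N m; "tcp_pos": TCP position; "tcp_rot": TCP orientation; "contact_force": force on the tool from outside, world axes, zero at the start; "wrist_torque": the same for the moment, N m; "grip_width": opening from 0.0 (shut) to 1.0 (fully open); "gripper_force": force on a finger pad.
Only numpy, scipy, OpenCV 4.12 (cv2) and the standard library are available. Lean on these libraries where they do the work, as an engineer would, in place of code of your own. Each camera call takes 0.05 s, during which the arm holds its last target. There are 200 camera calls.

## Working session

There is one attempt and no reset: what is moved stays moved. The work goes in short steps, Python scripts to look and compute and a shell command to move; the robot and the scene stay as the last step left them, time stands still between calls to the robot, and variables do not carry over. Pictures are saved under pics/ and viewed, at most 10 in all, crops included, and the job is handed in when it is done.

```bash
mkdir -p pics; cat > h.py <<'E'
import numpy as np, cv2
from plant import monitor, viewer, robot
def grab(n,fn=None):
    f=viewer.grab_frame(n)
    if fn: cv2.imwrite('pics/'+fn,f['image'])
    return f
def ray(f,u,v):
    H=f['image'].shape[0]; fl=H/2/np.tan(np.radians(f['vfov'])/2)
    T=np.array(f['T']); d=T[:3,:3]@np.array([(u-f['cx'])/fl,(v-f['cy'])/fl,1.]); return T[:3,3],d
def onz(f,u,v,z):
    o,d=ray(f,u,v); return o+d*(z-o[2])/d[2]
def proj(f,p):
    H=f['image'].shape[0]; fl=H/2/np.tan(np.radians(f['vfov'])/2)
    q=np.linalg.inv(np.array(f['T']))@np.append(p,1); return f['cx']+fl*q[0]/q[2], f['cy']+fl*q[1]/q[2]
E
python3 - <<'E'
from h import *
for n in('top','scene'):
    f=grab(n,n+'1.png'); print(n,f['vfov'],f['cx'],f['cy'],np.round(f['T'],3).tolist())
s=monitor.observe(); print(s)
E
```

```text
top 42.26380217335553 246.5187088921317 189.092081377615 [[-0.215, -0.929, 0.301, 95.059], [-0.977, 0.207, -0.059, -222.575], [-0.007, -0.307, -0.952, 1268.171], [0.0, 0.0, 0.0, 1.0]]
scene 46.59772238739697 251.36553301289496 193.40796765190427 [[0.488, -0.61, 0.625, -93.123], [-0.873, -0.357, 0.333, -578.877], [0.02, -0.708, -0.706, 708.642], [0.0, 0.0, 0.0, 1.0]]
{'t': 0.1, 'joint_pos': array([-1.19369894,  0.60007147, -0.00255636,  1.60007267,  0.0017876 ,
        0.94291046, -0.07978952]), 'qd': array([-1.88525495e-03, -2.64934649e-03,  1.94377175e-03, -7.67732294e-04,
        4.26153170e-04,  1.19367871e-05, -4.58108572e-04]), 'tau': array([ 5.78534062e-03, -7.66560459e+01,  1.50175866e+00, -2.52941537e+01,
       -5.24115481e-02,  1.35735938e-02,  1.00558439e-04]), 'tcp_pos': array([317.72858002, 651.46123596, 403.91876943]), 'tcp_rot': array([-1.06192239e-04,  2.24921444e-01,  9.74376627e-01, -7.22065498e-04]), 'contact_force': array([-0.38105886, -0.41138492, -0.0964946 ]), 'wrist_torque': array([-0.01584296,  0.0252816 ,  0.00744282]), 'gripper_force': 0.0, 'grip_width': 1.0057203781930555}
```

View pics/top1.png

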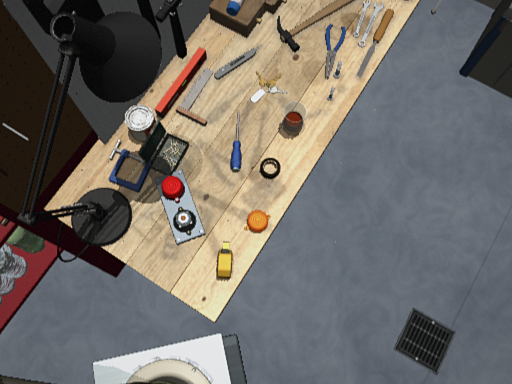

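View pics/scene1.png

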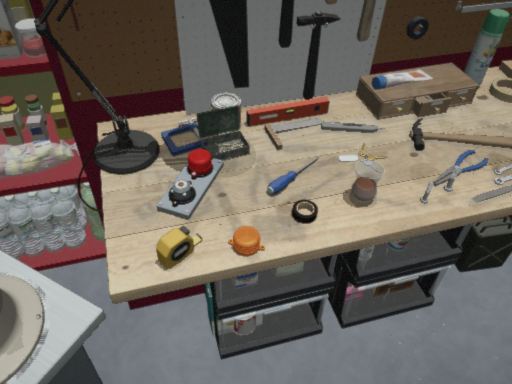

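The top view shows the lens at (258,221), the bare lamp at (184,220) and the red lamp at (173,188). The scene view shows the lens at (247,240), its ears at about (231,240) and (262,246), the bare lamp at (182,192) and the red lens at (200,162). Next I'll measure them.

```bash
python3 - <<'E'
from h import *
out=[]
for n,(lx,ly),(bx,by) in(('top',(258,221),(182,207)),('scene',(247,240),(190,185))):
    f=grab(n); im=f['image']; hsv=cv2.cvtColor(im,cv2.COLOR_BGR2HSV)
    def comp(lo,hi,c,r=45):
        m=cv2.inRange(hsv,np.array(lo),np.array(hi)); k=np.zeros_like(m); cv2.circle(k,c,r,255,-1); m&=k
        cs,_=cv2.findContours(m,cv2.RETR_EXTERNAL,cv2.CHAIN_APPROX_NONE); return max(cs,key=cv2.contourArea)
    c=comp((6,170,110),(16,255,255),(lx,ly),30); m=cv2.moments(c); e=cv2.minAreaRect(c)
    u,v=m['m10']/m['m00'],m['m01']/m['m00']
    print(n,'lens',u,v,cv2.contourArea(c),e,[np.round(onz(f,u,v,z)[:2],1).tolist() for z in(15,17,34)])
    # ears: farthest contour points at z=3..5
    P=np.array([onz(f,*p[0],4)[:2] for p in c]); D=np.linalg.norm(P[:,None]-P[None],axis=2); i,j=np.unravel_index(D.argmax(),D.shape)
    print(' far',P[i],P[j],D[i,j],(P[i]+P[j])/2, np.degrees(np.arctan2(*(P[i]-P[j])[::-1])))
    c=comp((0,170,90),(4,255,255),(173,188) if n=='top' else (200,162),20); m=cv2.moments(c);u,v=m['m10']/m['m00'],m['m01']/m['m00']
    print(' red',u,v,cv2.contourArea(c),np.round(onz(f,u,v,45),1))
    a,b=(lx,ly),(bx,by)
    for k,(x,y) in enumerate((a,b)):
        w=44; out.append(cv2.resize(im[y-w:y+w,x-w:x+w],(400,300) if 0 else (300,300),interpolation=cv2.INTER_CUBIC))
cv2.imwrite('pics/c1.png',np.vstack([np.hstack(out[:2]),np.hstack(out[2:])]))
E
```

```text
top lens 257.2361323155216 220.72468193384222 327.5 ((257.10003662109375, 220.80001831054688), (20.57182502746582, 21.0190372467041), 26.56505012512207) [[401.0, -309.0], [400.5, -308.8], [396.3, -307.7]]
 far [ 398.23695491 -281.08757736] [ 412.61627478 -340.79090674] 61.410523353287715 [ 405.42661484 -310.93924205] 103.54156746292263
 red 171.82863113897596 186.19540229885055 319.0 [ 531.7 -111.    45. ]
scene lens 245.8840579710145 240.67462347257742 586.5 ((244.9020538330078, 241.1546630859375), (28.226625442504883, 29.749643325805664), 66.03751373291016) [[398.9, -307.0], [397.5, -307.8], [385.5, -314.4]]
 far [ 434.33040049 -277.65621333] [ 376.54126061 -322.43363157] 73.10678403767704 [ 405.43583055 -300.04492245] 37.77000675490608
 red 199.23247232472326 159.85854858548586 406.5 [ 528.7 -110.6   45. ]
```

View pics/c1.png

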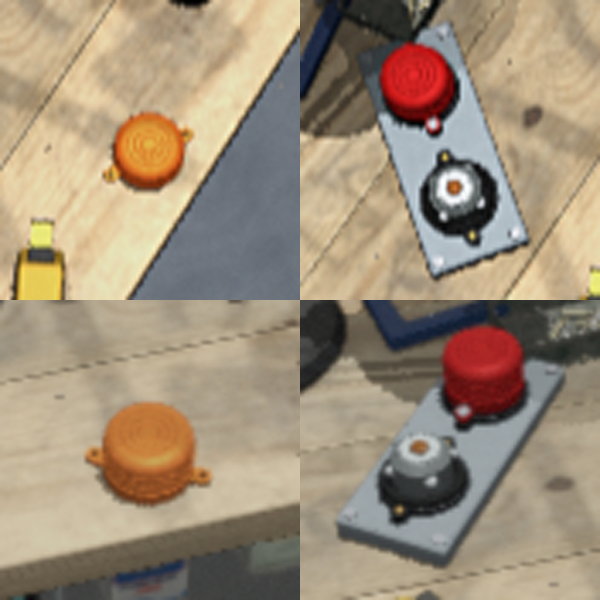

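Both lens ears, both bosses, the bulb and the bracket outline show clearly in the crops. I'll read those pixels off and cast rays.

```bash
python3 - <<'E'
from h import *
ft,fs=grab('top'),grab('scene')
def tri(a,b):
    o1,d1=ray(ft,*a);o2,d2=ray(fs,*b);A=np.array([d1,-d2]).T
    t=np.linalg.lstsq(A,o2-o1,rcond=None)[0];p,q=o1+d1*t[0],o2+d2*t[1];return (p+q)/2,np.linalg.norm(p-q)
# crop pixel centre shift from resize: u=(x+.5)/s-.5
def c(x,y,ox,oy): s=300/88; return ((x+.5)/s-.5+ox,(y+.5)/s-.5+oy)
for nm,a,b,z in (('earA',c(188,134,214,177),c(205,177,203,196),5),('earB',c(109,175,214,177),c(92,156,203,196),5),
 ('bulb',c(155,187,138,163),c(120,148,146,141),51.7),('bossN',c(173,237,138,163),c(99,211,146,141),23.7),('bossF',c(145,157,138,163),c(148,142,146,141),23.7)):
    p,e=tri(a,b); print(nm,np.round(p,1),round(e,1),'top',np.round(onz(ft,*a,z)[:2],1),'scene',np.round(onz(fs,*b,z)[:2],1))
# lens top disc and bracket top face by masks
for n,f,x,y in(('top',ft,182,207),('scene',fs,190,185)):
    h=cv2.cvtColor(f['image'],cv2.COLOR_BGR2HSV); m=cv2.inRange(h,np.array((90,15,110)),np.array((125,90,255)));k=np.zeros_like(m);cv2.circle(k,(x,y),50,255,-1);m&=k
    m=cv2.morphologyEx(m,cv2.MORPH_OPEN,np.ones((3,3)));cs,_=cv2.findContours(m,cv2.RETR_EXTERNAL,cv2.CHAIN_APPROX_NONE);cc=max(cs,key=cv2.contourArea)
    P=np.array([onz(f,*q[0],16)[:2] for q in cc],np.float32); r=cv2.minAreaRect(P); print(n,'bracket',r)
# lens centroid of convex silhouette of a cylinder 27r h30: compare by projecting
from scipy.optimize import least_squares
E
```

```text
earA [ 408.8 -341.4    4.6] 2.0 top [ 409.4 -342.1] scene [ 407.7 -340.9]
earB [ 390.8 -275.2    2.3] 2.2 top [ 391.  -275.8] scene [ 388.  -275.7]
bulb [ 440.7 -124.4   48.7] 2.4 top [ 440.9 -125.4] scene [ 437.3 -125.8]
bossN [ 407.  -129.2   24.4] 1.2 top [ 407.7 -129.5] scene [ 407.  -128.4]
bossF [ 473.2 -119.7   24.7] 0.7 top [ 473.7 -119.8] scene [ 473.7 -118.8]
top bracket ((485.9137878417969, -117.39349365234375), (187.5667724609375, 76.2113037109375), 8.479023933410645)
scene bracket ((483.8917236328125, -118.07952117919922), (187.82481384277344, 75.55963897705078), 8.583158493041992)
```

Bracket centre (485,-118), long axis at 8.5°, and the bosses' midpoint agree on a seat at (440,-124.5). The lens is at (399.7,-308.5) with its ears along -74.8°, which gives a 68 mm ear spacing and fits. The desk lamp stands between the start pose and the work, so I'll locate it next.

```bash
python3 - <<'E'
from h import *
ft,fs=grab('top'),grab('scene')
for nm,a,z in(('basec',(101,216),10),('baseL',(72,216),10),('baseN',(101,243),10),('baseR',(131,216),10)): print(nm,np.round(onz(ft,*a,z)))
print('scene base',np.round(onz(fs,126,152,10)),np.round(onz(fs,94,158,10)),np.round(onz(fs,126,172,10)))
def tri(a,b):
    o1,d1=ray(ft,*a);o2,d2=ray(fs,*b);A=np.array([d1,-d2]).T
    t=np.linalg.lstsq(A,o2-o1,rcond=None)[0];p,q=o1+d1*t[0],o2+d2*t[1];return (p+q)/2,np.linalg.norm(p-q)
print('elbow',tri((28,217),(40,20))); print('post',tri((95,207),(118,120)))
for p in((28,217),(63,45),(120,70),(155,70),(120,100)): print(p,[np.round(onz(ft,*p,z)[:2]).tolist() for z in(300,450,600,800)])
print('tm',onz(ft,225,262,32))
# waypoint projection check
for r in(460,500):
  for az in(40,20,0,-20): p=(r*np.cos(np.radians(az)),r*np.sin(np.radians(az)),330); print(r,az,np.round(proj(ft,p)),np.round(proj(fs,p)))
E
```

```text
basec [503.  88.  10.]
baseL [520. 162.  10.]
baseN [432.  97.  10.]
baseR [486.  11.  10.]
scene base [496.  83.  10.] [440. 134.  10.] [440.  36.  10.]
elbow (array([420.41580827, 140.72025781, 351.07244793]), np.float64(1.7138462621990471))
post (array([493.53066897,  76.59304064, 109.56233372]), np.float64(7.793076689769556))
(28, 217) [[439.0, 160.0], [386.0, 101.0], [333.0, 42.0], [262.0, -37.0]]
(63, 45) [[827.0, 49.0], [713.0, 7.0], [600.0, -35.0], [449.0, -91.0]]
(120, 70) [[734.0, -68.0], [635.0, -92.0], [536.0, -116.0], [404.0, -148.0]]
(155, 70) [[717.0, -144.0], [621.0, -156.0], [524.0, -168.0], [396.0, -185.0]]
(120, 100) [[660.0, -58.0], [573.0, -83.0], [485.0, -109.0], [368.0, -143.0]]
tm [ 310.80294743 -205.71960645   32.        ]
460 40 [-47. 271.] [-43.  25.]
460 20 [ 23. 216.] [43. 27.]
460 0 [101. 186.] [117.  41.]
460 -20 [182. 183.] [179.  71.]
500 40 [-61. 259.] [-38.  16.]
500 20 [ 15. 200.] [53. 18.]
500 0 [ 99. 168.] [131.  32.]
500 -20 [185. 164.] [199.  63.]
```

```bash
python3 -m crank '[{"tz":-30,"jaw":-1},{"tz":-30,"jaw":-1},{"jaw":-1},{"jaw":-1},{"jaw":-1}]'
```

```text
$[0]: bad value
```

```bash
python3 -m crank '[{"ax":0,"ay":0,"az":0,"tx":0,"ty":-10,"tz":-35,"jaw":-1.0},{"ax":0,"ay":0,"az":0,"tx":0,"ty":-10,"tz":-35,"jaw":-1.0},{"ax":0,"ay":0,"az":0,"tx":0,"ty":-10,"tz":-35,"jaw":-1.0},{"ax":0,"ay":0,"az":0,"tx":0,"ty":-10,"tz":-35,"jaw":-1.0},{"ax":0,"ay":0,"az":0,"tx":0,"ty":-10,"tz":-35,"jaw":-1.0}]'
python3 - <<'E'
from h import *
f=grab('scene')
for p in((827,49,300),(713,7,450),(656,-14,525),(600,-35,600),(525,-63,700)): print(p,np.round(proj(f,np.array(p))))
s=monitor.observe();print(s['joint_pos'],s['tcp_pos'],s['t'])
E
```

```text
t: 0.82
tcp_pos: [295.6, 606.0, 581.5]
tcp_rot: [0.0, 0.225, 0.974, -0.0]
contact_force: [0.8, -0.0, -0.6]
grip_width: 0.999
gripper_force: 0.0
(827, 49, 300) [207. -13.]
(713, 7, 450) [189. -68.]
(656, -14, 525) [ 177. -106.]
(600, -35, 600) [ 162. -155.]
(525, -63, 700) [ 134. -245.]
[-1.20428482  0.39535416  0.00506692  1.49224233 -0.00211744  1.24439243
 -0.08219426] [295.34058458 605.09612894 589.67905998] 0.8667
```

```bash
python3 -m crank '[{"ax":0,"ay":0,"az":0,"tx":0,"ty":-32,"tz":-22,"jaw":-1.0},{"ax":0,"ay":0,"az":0,"tx":0,"ty":-32,"tz":-22,"jaw":-1.0},{"ax":0,"ay":0,"az":0,"tx":0,"ty":-32,"tz":-22,"jaw":-1.0},{"ax":0,"ay":0,"az":0,"tx":0,"ty":-32,"tz":-22,"jaw":-1.0},{"ax":0,"ay":0,"az":0,"tx":0,"ty":-32,"tz":-22,"jaw":-1.0}]'
python3 - <<'E'
from h import *
s=monitor.observe();print(s['joint_pos'],s['tcp_pos'],s['t'])
E
```

```text
t: 1.28
tcp_pos: [225.1, 461.3, 690.5]
tcp_rot: [0.0, 0.225, 0.974, 0.0]
contact_force: [-0.2, 0.3, 0.7]
grip_width: 1.001
gripper_force: 0.0
[-1.22166556e+00  1.17389213e-01 -6.78089790e-03  1.64061201e+00
  9.02518470e-04  1.38346608e+00 -1.11565626e-01] [225.06087311 461.32632422 690.51582775] 1.2833
```

```bash
cat > plan.py <<'E'
import numpy as np, sys
from plant import monitor
# plan.py yaw_end x1,y1,z1 ... : straight pieces through waypoints; prints tool-axis rows (shift axes = before row's turn)
def yaw(q): w,x,y,z=q; return np.degrees(np.arctan2(1-2*x*x-2*z*z,2*(x*y-w*z)))
if __name__=='__main__':
    s=monitor.observe(); p=np.array(s['tcp_pos']); y0=yaw(s['tcp_rot']); y1=float(sys.argv[1]); step=float(sys.argv[2])
    W=[np.array(list(map(float,a.split(',')))) for a in sys.argv[3:]]
    segs=[];c=p
    for w in W:
        n=max(1,int(np.ceil(np.linalg.norm(w-c)/step)));segs+=[(w-c)/n]*n;c=w
    n=len(segs);dy=(y1-y0)/n;print('yaw0',round(y0,2),'rows',n,'az/row',round(-np.radians(dy),4))
    for i,d in enumerate(segs):
        a=np.radians(y0+dy*i);Y=np.array([np.cos(a),np.sin(a)]);X=np.array([-np.sin(a),np.cos(a)])
        X=np.array([np.cos(a+np.pi/2),np.sin(a+np.pi/2)]);print(i+1,np.round([d[:2]@X,d[:2]@Y,-d[2]],1).tolist())
E
python3 plan.py 15.2 41 $(python3 -c "
import math
print(*[f'{430*math.cos(math.radians(a))},{430*math.sin(math.radians(a))},690' for a in (64,53,42,31,20,9,-2,-13,-24,-38)])")
```

```text
yaw0 64.0 rows 30 az/row 0.0284
1 [0.0, -27.8, 0.2]
2 [-0.8, -27.8, 0.2]
3 [-1.6, -27.7, 0.2]
4 [-27.5, -0.3, -0.0]
5 [-27.5, 0.5, -0.0]
6 [-27.4, 1.3, -0.0]
7 [-27.3, -3.2, -0.0]
8 [-27.4, -2.4, -0.0]
9 [-27.4, -1.7, -0.0]
10 [-26.8, -6.1, -0.0]
11 [-26.9, -5.4, -0.0]
12 [-27.1, -4.6, -0.0]
13 [-26.0, -8.9, -0.0]
14 [-26.2, -8.2, -0.0]
15 [-26.4, -7.4, -0.0]
16 [-24.9, -11.7, -0.0]
17 [-25.2, -10.9, -0.0]
18 [-25.5, -10.2, -0.0]
19 [-23.5, -14.2, -0.0]
20 [-23.9, -13.6, -0.0]
21 [-24.3, -12.9, -0.0]
22 [-21.8, -16.7, -0.0]
23 [-22.3, -16.0, -0.0]
24 [-22.8, -15.4, -0.0]
25 [-19.9, -18.9, -0.0]
26 [-20.5, -18.3, -0.0]
27 [-21.0, -17.7, -0.0]
28 [-21.9, -27.2, -0.0]
29 [-22.7, -26.5, -0.0]
30 [-23.5, -25.9, -0.0]
```

```bash
python3 -m crank '[{"ax":0,"ay":0,"az":0.0284,"tx":0,"ty":-28,"tz":0,"jaw":-1.0},{"ax":0,"ay":0,"az":0.0284,"tx":-1,"ty":-28,"tz":0,"jaw":-1.0},{"ax":0,"ay":0,"az":0.0284,"tx":-1.6,"ty":-27.7,"tz":0,"jaw":-1.0},{"ax":0,"ay":0,"az":0.0284,"tx":-27.5,"ty":0,"tz":0,"jaw":-1.0},{"ax":0,"ay":0,"az":0.0284,"tx":-27.5,"ty":0.5,"tz":0,"jaw":-1.0}]' | head -2
python3 -m crank '[{"ax":0,"ay":0,"az":0.0284,"tx":-27.4,"ty":1,"tz":0,"jaw":-1.0},{"ax":0,"ay":0,"az":0.0284,"tx":-27.3,"ty":-3,"tz":0,"jaw":-1.0},{"ax":0,"ay":0,"az":0.0284,"tx":-27.4,"ty":-2.4,"tz":0,"jaw":-1.0},{"ax":0,"ay":0,"az":0.0284,"tx":-27.4,"ty":-1.7,"tz":0,"jaw":-1.0},{"ax":0,"ay":0,"az":0.0284,"tx":-26.8,"ty":-6,"tz":0,"jaw":-1.0}]'
```

```text
t: 1.7
tcp_pos: [235.3, 357.6, 690.4]
t: 2.12
tcp_pos: [337.9, 266.1, 689.7]
tcp_rot: [0.0, 0.361, 0.932, 0.0]
contact_force: [0.6, 0.4, 0.5]
grip_width: 1.002
gripper_force: 0.0
```

```bash
python3 -m crank '[{"ax":0,"ay":0,"az":0.0284,"tx":-27,"ty":-5.4,"tz":0,"jaw":-1.0},{"ax":0,"ay":0,"az":0.0284,"tx":-27,"ty":-4.6,"tz":0,"jaw":-1.0},{"ax":0,"ay":0,"az":0.0284,"tx":-26,"ty":-9,"tz":0,"jaw":-1.0},{"ax":0,"ay":0,"az":0.0284,"tx":-26.2,"ty":-8.2,"tz":0,"jaw":-1.0},{"ax":0,"ay":0,"az":0.0284,"tx":-26.4,"ty":-7.4,"tz":0,"jaw":-1.0}]' | head -4
python3 -m crank '[{"ax":0,"ay":0,"az":0.0284,"tx":-25,"ty":-11.7,"tz":0,"jaw":-1.0},{"ax":0,"ay":0,"az":0.0284,"tx":-25.2,"ty":-11,"tz":0,"jaw":-1.0},{"ax":0,"ay":0,"az":0.0284,"tx":-25.5,"ty":-10.2,"tz":0,"jaw":-1.0},{"ax":0,"ay":0,"az":0.0284,"tx":-23.5,"ty":-14.2,"tz":0,"jaw":-1.0},{"ax":0,"ay":0,"az":0.0284,"tx":-24,"ty":-13.6,"tz":0,"jaw":-1.0}]' | head -4
python3 -m crank '[{"ax":0,"ay":0,"az":0.0284,"tx":-24.3,"ty":-13,"tz":0,"jaw":-1.0},{"ax":0,"ay":0,"az":0.0284,"tx":-22,"ty":-16.7,"tz":0,"jaw":-1.0},{"ax":0,"ay":0,"az":0.0284,"tx":-22.3,"ty":-16,"tz":0,"jaw":-1.0},{"ax":0,"ay":0,"az":0.0284,"tx":-22.8,"ty":-15.4,"tz":0,"jaw":-1.0},{"ax":0,"ay":0,"az":0.0284,"tx":-20,"ty":-19,"tz":0,"jaw":-1.0}]' | head -4
python3 plan.py 15.2 41 385,-297,600 399.7,-308.5,400 399.7,-308.5,235
```

```text
t: 2.53
tcp_pos: [405.3, 146.9, 689.7]
tcp_rot: [0.0, 0.427, 0.904, 0.0]
contact_force: [0.2, 0.1, -0.4]
t: 2.95
tcp_pos: [428.9, 12.1, 689.7]
tcp_rot: [0.0, 0.49, 0.872, 0.0]
contact_force: [0.1, -0.4, -0.2]
t: 3.37
tcp_pos: [411.0, -123.4, 689.7]
tcp_rot: [0.0, 0.55, 0.835, 0.0]
contact_force: [-0.1, 0.0, 0.1]
yaw0 23.24 rows 15 az/row 0.0094
1 [-29.9, -18.5, 17.9]
2 [-30.0, -18.2, 17.9]
3 [-30.2, -17.9, 17.9]
4 [-30.4, -17.6, 17.9]
5 [-30.5, -17.3, 17.9]
6 [-3.2, 1.9, 40.0]
7 [-3.2, 2.0, 40.0]
8 [-3.1, 2.0, 40.0]
9 [-3.1, 2.0, 40.0]
10 [-3.1, 2.1, 40.0]
11 [0.0, 0.0, 33.0]
12 [0.0, 0.0, 33.0]
13 [0.0, 0.0, 33.0]
14 [0.0, 0.0, 33.0]
15 [0.0, 0.0, 33.0]
```

```bash
python3 -m crank '[{"ax":0,"ay":0,"az":0.025,"tx":-30,"ty":-18.5,"tz":18,"jaw":-1.0},{"ax":0,"ay":0,"az":0.025,"tx":-30,"ty":-18,"tz":18,"jaw":-1.0},{"ax":0,"ay":0,"az":0.025,"tx":-30,"ty":-18,"tz":18,"jaw":-1.0},{"ax":0,"ay":0,"az":0.025,"tx":-30,"ty":-17.5,"tz":18,"jaw":-1.0},{"ax":0,"ay":0,"az":0.025,"tx":-30.5,"ty":-17,"tz":18,"jaw":-1.0}]' | head -4
python3 -m crank '[{"ax":0,"ay":0,"az":0.01,"tx":-3,"ty":2,"tz":40,"jaw":-1.0},{"ax":0,"ay":0,"az":0,"tx":-3,"ty":2,"tz":40,"jaw":-1.0},{"ax":0,"ay":0,"az":0,"tx":-3,"ty":2,"tz":40,"jaw":-1.0},{"ax":0,"ay":0,"az":0,"tx":-3,"ty":2,"tz":40,"jaw":-1.0},{"ax":0,"ay":0,"az":0,"tx":0,"ty":0,"tz":0,"jaw":-1.0}]' | head -4
python3 plan.py 15.2 33 399.7,-308.5,240
python3 - <<'E'
from h import *
print(monitor.observe()['joint_pos'])
E
```

```text
t: 3.78
tcp_pos: [379.3, -295.7, 599.3]
tcp_rot: [0.001, 0.601, 0.799, 0.001]
contact_force: [0.8, 0.6, 0.3]
t: 4.2
tcp_pos: [390.9, -302.2, 434.2]
tcp_rot: [-0.004, 0.605, 0.796, -0.001]
contact_force: [-0.6, 1.4, -0.1]
yaw0 15.57 rows 6 az/row 0.0011
1 [-1.4, 1.1, 32.4]
2 [-1.4, 1.1, 32.4]
3 [-1.4, 1.1, 32.4]
4 [-1.4, 1.1, 32.4]
5 [-1.4, 1.1, 32.4]
6 [-1.4, 1.1, 32.4]
[-0.07517092  0.37733639  0.8473031   2.11424502 -0.38324621  0.81739849
  1.27921566]
```

```bash
python3 -m crank '[{"ax":0,"ay":0,"az":0.006,"tx":-2,"ty":1,"tz":38,"jaw":-1.0},{"ax":0,"ay":0,"az":0,"tx":-2,"ty":1,"tz":38,"jaw":-1.0},{"ax":0,"ay":0,"az":0,"tx":-2,"ty":1,"tz":38,"jaw":-1.0},{"ax":0,"ay":0,"az":0,"tx":-2,"ty":2,"tz":38,"jaw":-1.0},{"ax":0,"ay":0,"az":0,"tx":0,"ty":2,"tz":38,"jaw":-1.0}]' | head -3
python3 -m crank '[{"ax":0,"ay":0,"az":0,"tx":0,"ty":0,"tz":0,"jaw":-1.0},{"ax":0,"ay":0,"az":0,"tx":0,"ty":0,"tz":0,"jaw":-1.0},{"ax":0,"ay":0,"az":0,"tx":0,"ty":0,"tz":0,"jaw":-1.0},{"ax":0,"ay":0,"az":0,"tx":0,"ty":0,"tz":0,"jaw":-1.0},{"ax":0,"ay":0,"az":0,"tx":0,"ty":0,"tz":0,"jaw":-1.0}]' | head -4
python3 plan.py 15.2 33 399.7,-308.5,188.5
python3 - <<'E'
from h import *
print(monitor.observe()['joint_pos'])
a=grab('top')['image'][170:270,205:305];b=grab('scene')['image'][180:280,195:295]
cv2.imwrite('pics/g1.png',np.hstack([cv2.resize(i,(400,400),interpolation=cv2.INTER_CUBIC) for i in(a,b)]))
E
```

```text
t: 4.62
tcp_pos: [401.6, -309.9, 250.1]
tcp_rot: [0.002, 0.607, 0.795, 0.0]
t: 5.03
tcp_pos: [400.8, -309.6, 252.1]
tcp_rot: [0.002, 0.607, 0.795, 0.0]
contact_force: [-0.1, -0.3, 0.2]
yaw0 15.27 rows 2 az/row 0.0006
1 [0.7, -0.4, 31.8]
2 [0.7, -0.4, 31.8]
[ 0.22191963  0.64108208  0.48073164  2.24174621 -0.75498467  0.41607935
  1.593873  ]
```

View pics/g1.png

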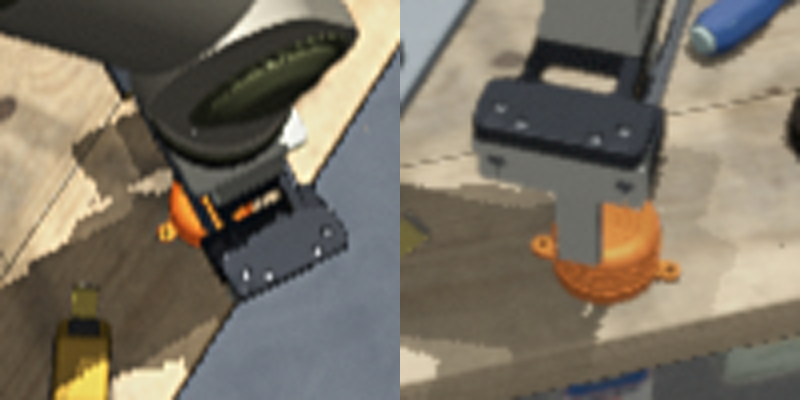

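The left crop shows the gripper over the lens with an ear at about (165,232). The right crop shows the near finger standing in front of the cup with both ears clear, at (543,243) and (668,270). I'll descend.

```bash
python3 -m crank '[{"ax":0,"ay":0,"az":0,"tx":1,"ty":0,"tz":20,"jaw":-1.0},{"ax":0,"ay":0,"az":0,"tx":0.5,"ty":-1,"tz":20,"jaw":-1.0},{"ax":0,"ay":0,"az":0,"tx":0,"ty":0,"tz":15,"jaw":-1.0},{"ax":0,"ay":0,"az":0,"tx":0,"ty":0,"tz":6,"jaw":-1.0},{"ax":0,"ay":0,"az":0,"tx":0,"ty":0,"tz":0,"jaw":-1.0}]'
python3 - <<'E'
from h import *
print(monitor.observe()['joint_pos'])
E
```

```text
t: 5.55
tcp_pos: [398.7, -308.3, 188.3]
tcp_rot: [-0.0, 0.607, 0.795, 0.0]
contact_force: [0.5, -0.6, -0.7]
grip_width: 0.997
gripper_force: 0.0
[ 0.34727361  0.73341131  0.29492187  2.26335929 -0.87243113  0.25731508
  1.69101542]
```

```bash
for i in 1 2; do python3 -m crank '[{"ax":0,"ay":0,"az":0,"tx":0,"ty":0,"tz":0,"jaw":1.0},{"ax":0,"ay":0,"az":0,"tx":0,"ty":0,"tz":0,"jaw":1.0},{"ax":0,"ay":0,"az":0,"tx":0,"ty":0,"tz":0,"jaw":1.0},{"ax":0,"ay":0,"az":0,"tx":0,"ty":0,"tz":0,"jaw":1.0},{"ax":0,"ay":0,"az":0,"tx":0,"ty":0,"tz":0,"jaw":1.0}]'; done
```

```text
t: 5.97
tcp_pos: [399.0, -308.2, 189.2]
tcp_rot: [0.0, 0.607, 0.795, 0.0]
contact_force: [-0.6, 0.4, 0.0]
grip_width: 0.693
gripper_force: 0.0
t: 6.38
tcp_pos: [399.0, -308.2, 189.0]
tcp_rot: [0.0, 0.607, 0.795, 0.0]
contact_force: [0.7, 0.9, 5.3]
grip_width: 0.578
gripper_force: 30.0
```

```bash
python3 -m crank '[{"ax":0,"ay":0,"az":0,"tx":0,"ty":0,"tz":-10,"jaw":1.0},{"ax":0,"ay":0,"az":0,"tx":0,"ty":0,"tz":-25,"jaw":1.0},{"ax":0,"ay":0,"az":0,"tx":0,"ty":0,"tz":-30,"jaw":1.0},{"ax":0,"ay":0,"az":0,"tx":0,"ty":0,"tz":-30,"jaw":1.0},{"ax":0,"ay":0,"az":0,"tx":0,"ty":0,"tz":-15,"jaw":1.0}]'
python3 plan.py -81.6 13 440,-124.4,300
```

```text
t: 6.8
tcp_pos: [398.6, -308.5, 301.1]
tcp_rot: [0.001, 0.607, 0.794, -0.0]
contact_force: [-0.5, -0.4, -0.5]
grip_width: 0.578
gripper_force: 30.0
yaw0 15.2 rows 15 az/row 0.1126
1 [11.1, 5.9, 0.1]
2 [11.7, 4.6, 0.1]
3 [12.2, 3.2, 0.1]
4 [12.4, 1.9, 0.1]
5 [12.6, 0.5, 0.1]
6 [12.5, -1.0, 0.1]
7 [12.4, -2.4, 0.1]
8 [12.0, -3.7, 0.1]
9 [11.5, -5.1, 0.1]
10 [10.9, -6.3, 0.1]
11 [10.1, -7.5, 0.1]
12 [9.2, -8.6, 0.1]
13 [8.2, -9.6, 0.1]
14 [7.0, -10.4, 0.1]
15 [5.8, -11.2, 0.1]
```

```bash
python3 -m crank '[{"ax":0,"ay":0,"az":0.1125,"tx":11,"ty":6,"tz":0,"jaw":1.0},{"ax":0,"ay":0,"az":0.1125,"tx":11.7,"ty":4.6,"tz":0,"jaw":1.0},{"ax":0,"ay":0,"az":0.1125,"tx":12.2,"ty":3.2,"tz":0,"jaw":1.0},{"ax":0,"ay":0,"az":0.1125,"tx":12.4,"ty":2,"tz":0,"jaw":1.0},{"ax":0,"ay":0,"az":0.1125,"tx":12.6,"ty":0.5,"tz":0,"jaw":1.0}]' | head -4
python3 -m crank '[{"ax":0,"ay":0,"az":0.1125,"tx":12.5,"ty":-1,"tz":0,"jaw":1.0},{"ax":0,"ay":0,"az":0.1125,"tx":12.4,"ty":-2.4,"tz":0,"jaw":1.0},{"ax":0,"ay":0,"az":0.1125,"tx":12,"ty":-3.7,"tz":0,"jaw":1.0},{"ax":0,"ay":0,"az":0.1125,"tx":11.5,"ty":-5,"tz":0,"jaw":1.0},{"ax":0,"ay":0,"az":0.1125,"tx":11,"ty":-6.3,"tz":0,"jaw":1.0}]' | head -4
python3 plan.py -81.6 13 440,-124.4,300
python3 - <<'E'
from h import *
print(monitor.observe()['joint_pos'])
E
```

```text
t: 7.22
tcp_pos: [412.8, -246.2, 298.7]
tcp_rot: [-0.0, 0.805, 0.593, 0.0]
contact_force: [0.7, 0.7, -0.3]
t: 7.63
tcp_pos: [426.6, -184.8, 298.6]
tcp_rot: [-0.0, 0.938, 0.346, -0.0]
contact_force: [0.4, 0.4, -0.3]
yaw0 -49.54 rows 5 az/row 0.1119
1 [9.9, -7.5, -0.3]
2 [9.0, -8.5, -0.3]
3 [8.0, -9.5, -0.3]
4 [6.9, -10.3, -0.3]
5 [5.7, -11.0, -0.3]
[-0.31611643  0.66501411  0.94061473  2.3148788  -0.98165009  0.64270038
  0.51797093]
```

```bash
python3 -m crank '[{"ax":0,"ay":0,"az":0.112,"tx":10,"ty":-7.5,"tz":0,"jaw":1.0},{"ax":0,"ay":0,"az":0.112,"tx":9,"ty":-8.5,"tz":0,"jaw":1.0},{"ax":0,"ay":0,"az":0.112,"tx":8,"ty":-9.5,"tz":0,"jaw":1.0},{"ax":0,"ay":0,"az":0.112,"tx":7,"ty":-10.3,"tz":0,"jaw":1.0},{"ax":0,"ay":0,"az":0.112,"tx":6,"ty":-11,"tz":0,"jaw":1.0}]' | head -4
python3 -m crank '[{"ax":0,"ay":0,"az":0,"tx":0,"ty":0,"tz":0,"jaw":1.0},{"ax":0,"ay":0,"az":0,"tx":0,"ty":0,"tz":0,"jaw":1.0},{"ax":0,"ay":0,"az":0,"tx":0,"ty":0,"tz":0,"jaw":1.0},{"ax":0,"ay":0,"az":0,"tx":0,"ty":0,"tz":0,"jaw":1.0},{"ax":0,"ay":0,"az":0,"tx":0,"ty":0,"tz":0,"jaw":1.0}]'
python3 plan.py -81.6 13 440,-124.4,300
python3 - <<'E'
from h import *
print(monitor.observe()['joint_pos'])
f=grab('top');g=grab('scene');p=np.array((440,-124.4,115));print(proj(f,p),proj(g,p))
a=f['image'][150:270,120:240];b=g['image'][75:225,110:260]
cv2.imwrite('pics/g2.png',np.hstack([cv2.resize(i,(400,400),interpolation=cv2.INTER_CUBIC) for i in(a,b)]))
E
```

```text
t: 8.05
tcp_pos: [440.2, -124.0, 298.5]
tcp_rot: [0.0, 0.997, 0.073, -0.0]
contact_force: [0.1, -0.6, -1.2]
t: 8.47
tcp_pos: [440.1, -125.5, 298.8]
tcp_rot: [0.0, 0.997, 0.076, 0.0]
contact_force: [0.3, 0.3, -0.6]
grip_width: 0.579
gripper_force: 30.0
yaw0 -81.27 rows 1 az/row 0.0058
1 [0.1, -1.1, -1.2]
[-0.47530889  0.68520743  0.99536132  2.33176767 -1.02428724  0.67042385
 -0.10981961]
(np.float64(179.39189300857157), np.float64(211.2895998257382)) (np.float64(178.19854816887744), np.float64(160.4546665919524))
```

View pics/g2.png

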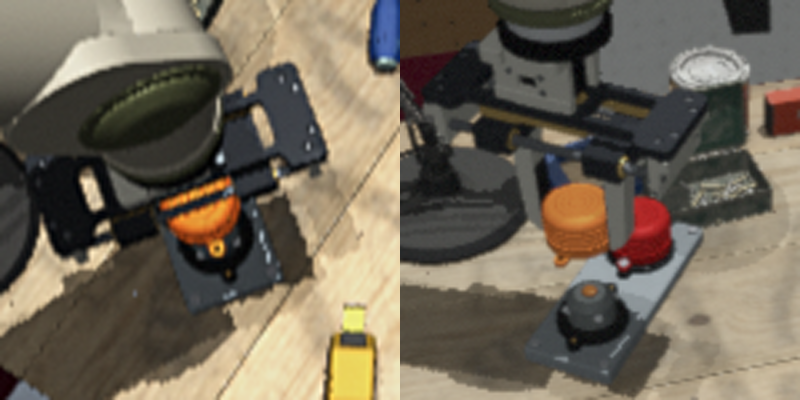

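The lens hangs level over the lamp. The left crop shows the near ear at (217,248) above the near boss at (227,273), and the right crop shows the ear at (561,260). I'll triangulate the ear and compare it with the boss.

```bash
python3 - <<'E'
from h import *
ft,fs=grab('top'),grab('scene')
def tri(a,b):
    o1,d1=ray(ft,*a);o2,d2=ray(fs,*b);A=np.array([d1,-d2]).T
    t=np.linalg.lstsq(A,o2-o1,rcond=None)[0];p,q=o1+d1*t[0],o2+d2*t[1];return (p+q)/2,np.linalg.norm(p-q)
a=((217.5)/(10/3)-.5+120,(248.5)/(10/3)-.5+150); b=((161.5)/(8/3)-.5+110,(260.5)/(8/3)-.5+75)
print(a,b,tri(a,b),onz(ft,*a,113),onz(fs,*b,113))
# lens: orange mask width centre along tool y in scene/top: extreme left/right columns of cup
for n,f,box in(('top',ft,(160,200,200,230)),('scene',fs,(158,140,192,176))):
    h=cv2.cvtColor(f['image'],cv2.COLOR_BGR2HSV);m=cv2.inRange(h,np.array((6,170,80)),np.array((17,255,255)));x0,y0,x1,y1=box
    ys,xs=np.nonzero(m[y0:y1,x0:x1]); print(n,xs.min()+x0,xs.max()+x0,ys.min()+y0,ys.max()+y0)
    for y in range(y0,y1,3):
        r=np.nonzero(m[y,x0:x1])[0]; print(y,(r.min()+x0,r.max()+x0) if len(r) else None,end=' ')
    print()
s=monitor.observe();print(s['tcp_pos'],s['contact_force'])
E
```

```text
(184.75, 224.05) (170.0625, 172.1875) (array([ 405.75233387, -130.52878362,  113.04116511]), np.float64(2.2606388182368318)) [ 406.66589911 -131.22969966  113.        ] [ 404.78576625 -129.91098251  113.        ]
top 168 191 203 227
200 None 203 (np.int64(186), np.int64(188)) 206 (np.int64(178), np.int64(186)) 209 (np.int64(170), np.int64(191)) 212 (np.int64(168), np.int64(191)) 215 (np.int64(171), np.int64(190)) 218 (np.int64(171), np.int64(189)) 221 (np.int64(174), np.int64(186)) 224 (np.int64(182), np.int64(187)) 227 (np.int64(184), np.int64(184)) 
scene 163 187 144 173
140 None 143 None 146 (np.int64(167), np.int64(184)) 149 (np.int64(164), np.int64(185)) 152 (np.int64(163), np.int64(185)) 155 (np.int64(163), np.int64(186)) 158 (np.int64(164), np.int64(186)) 161 (np.int64(165), np.int64(186)) 164 (np.int64(165), np.int64(187)) 167 (np.int64(167), np.int64(187)) 170 (np.int64(169), np.int64(181)) 173 (np.int64(169), np.int64(171)) 
[ 440.16949041 -125.06248246  298.78853879] [ 0.11294857  1.02173604 -0.29354121]
```

```bash
python3 -m crank '[{"ax":0,"ay":0,"az":0,"tx":0.7,"ty":-0.9,"tz":15,"jaw":1.0},{"ax":0,"ay":0,"az":0,"tx":0,"ty":0,"tz":20,"jaw":1.0},{"ax":0,"ay":0,"az":0,"tx":0,"ty":0,"tz":15,"jaw":1.0},{"ax":0,"ay":0,"az":0,"tx":0,"ty":0,"tz":5,"jaw":1.0},{"ax":0,"ay":0,"az":0,"tx":0,"ty":0,"tz":0,"jaw":1.0}]' >/dev/null
python3 -m crank '[{"ax":0,"ay":0,"az":0,"tx":0,"ty":0,"tz":0,"jaw":1.0},{"ax":0,"ay":0,"az":0,"tx":0,"ty":0,"tz":0,"jaw":1.0},{"ax":0,"ay":0,"az":0,"tx":0,"ty":0,"tz":0,"jaw":1.0},{"ax":0,"ay":0,"az":0,"tx":0,"ty":0,"tz":0,"jaw":1.0},{"ax":0,"ay":0,"az":0,"tx":0,"ty":0,"tz":0,"jaw":1.0}]'
python3 - <<'E'
from h import *
from plan import yaw
s=monitor.observe();print(s['joint_pos'],s['tcp_pos'],yaw(s['tcp_rot']))
f=grab('top');g=grab('scene')
a=f['image'][180:260,145:225];b=g['image'][140:220,140:220]
cv2.imwrite('pics/g3.png',np.hstack([cv2.resize(i,(400,400),interpolation=cv2.INTER_CUBIC) for i in(a,b)]))
E
```

```text
t: 9.5
tcp_pos: [441.0, -123.5, 243.9]
tcp_rot: [0.0, 0.997, 0.076, 0.0]
contact_force: [0.5, -0.1, -0.8]
grip_width: 0.579
gripper_force: 30.0
[-0.23719259  0.65765651  0.58045514  2.35587795 -1.03633139  0.39967452
 -0.17719216] [ 440.95101903 -123.47830675  243.90018622] -81.2631154885391
```

View pics/g3.png

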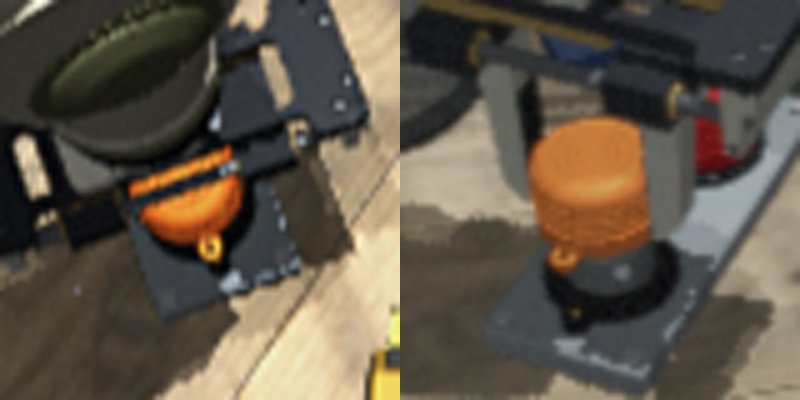

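The lens is just above the bulb. The near ear is at (208,248) in the left crop and (563,258) in the right, with the boss below it at (573,318). I'll check the numbers.

```bash
python3 - <<'E'
from h import *
f=grab('top');g=grab('scene');c=lambda x,y,ox,oy:((x+.5)/5-.5+ox,(y+.5)/5-.5+oy)
print(onz(f,*c(208,248,145,180),58.5),onz(g,*c(163,258,140,140),58.5),onz(g,*c(173,318,140,140),23.7))
E
```

```text
[ 407.57644536 -128.10708982   58.5       ] [ 405.38484451 -127.57709256   58.5       ] [ 404.88989816 -128.62578186   23.7       ]
```

```bash
python3 -m crank '[{"ax":0,"ay":0,"az":0,"tx":-0.2,"ty":0.8,"tz":0,"jaw":1.0},{"ax":0,"ay":0,"az":0,"tx":0,"ty":0,"tz":6,"jaw":1.0},{"ax":0,"ay":0,"az":0,"tx":0,"ty":0,"tz":6,"jaw":1.0},{"ax":0,"ay":0,"az":0,"tx":0,"ty":0,"tz":5,"jaw":1.0},{"ax":0,"ay":0,"az":0,"tx":0,"ty":0,"tz":0,"jaw":1.0}]'
python3 -m crank '[{"ax":0,"ay":0,"az":0,"tx":0,"ty":0,"tz":0,"jaw":1.0},{"ax":0,"ay":0,"az":0,"tx":0,"ty":0,"tz":0,"jaw":1.0},{"ax":0,"ay":0,"az":0,"tx":0,"ty":0,"tz":0,"jaw":1.0},{"ax":0,"ay":0,"az":0,"tx":0,"ty":0,"tz":0,"jaw":1.0},{"ax":0,"ay":0,"az":0,"tx":0,"ty":0,"tz":0,"jaw":1.0}]'
```

```text
t: 10.12
tcp_pos: [441.3, -124.6, 226.4]
tcp_rot: [-0.0, 0.997, 0.076, 0.0]
contact_force: [2.6, 1.0, -1.3]
grip_width: 0.584
gripper_force: 30.0
t: 10.53
tcp_pos: [441.1, -124.5, 226.9]
tcp_rot: [0.0, 0.997, 0.076, 0.0]
contact_force: [4.5, 0.9, 0.4]
grip_width: 0.576
gripper_force: 30.0
```

```bash
python3 -m crank '[{"ax":0,"ay":0,"az":0,"tx":1.0,"ty":0,"tz":0,"jaw":1.0},{"ax":0,"ay":0,"az":0,"tx":0,"ty":0,"tz":0,"jaw":1.0},{"ax":0,"ay":0,"az":0,"tx":0,"ty":0,"tz":0,"jaw":1.0},{"ax":0,"ay":0,"az":0,"tx":0,"ty":0,"tz":0,"jaw":1.0},{"ax":0,"ay":0,"az":0,"tx":0,"ty":0,"tz":0,"jaw":1.0}]'
python3 -m crank '[{"ax":0,"ay":0,"az":0,"tx":0.5,"ty":0,"tz":0.5,"jaw":1.0},{"ax":0,"ay":0,"az":0,"tx":0,"ty":0,"tz":0.5,"jaw":1.0},{"ax":0,"ay":0,"az":0,"tx":0,"ty":0,"tz":0,"jaw":1.0},{"ax":0,"ay":0,"az":0,"tx":0,"ty":0,"tz":0,"jaw":1.0},{"ax":0,"ay":0,"az":0,"tx":0,"ty":0,"tz":0,"jaw":1.0}]'
```

```text
t: 10.95
tcp_pos: [441.5, -124.4, 226.7]
tcp_rot: [-0.0, 0.997, 0.076, -0.0]
contact_force: [0.1, -0.5, 1.0]
grip_width: 0.581
gripper_force: 30.0
t: 11.37
tcp_pos: [442.1, -124.3, 225.7]
tcp_rot: [-0.0, 0.997, 0.076, -0.0]
contact_force: [0.4, -0.8, -0.3]
grip_width: 0.577
gripper_force: 30.0
```

```bash
for i in 1; do python3 -m crank '[{"ax":0,"ay":0,"az":0,"tx":0,"ty":0,"tz":1,"jaw":1.0},{"ax":0,"ay":0,"az":0,"tx":0,"ty":0,"tz":1,"jaw":1.0},{"ax":0,"ay":0,"az":0,"tx":0,"ty":0,"tz":1,"jaw":1.0},{"ax":0,"ay":0,"az":0,"tx":0,"ty":0,"tz":0,"jaw":1.0},{"ax":0,"ay":0,"az":0,"tx":0,"ty":0,"tz":0,"jaw":1.0}]'; done
python3 -m crank '[{"ax":0,"ay":0,"az":0,"tx":0,"ty":0,"tz":1,"jaw":1.0},{"ax":0,"ay":0,"az":0,"tx":0,"ty":0,"tz":1,"jaw":1.0},{"ax":0,"ay":0,"az":0,"tx":0,"ty":0,"tz":0,"jaw":1.0},{"ax":0,"ay":0,"az":0,"tx":0,"ty":0,"tz":0,"jaw":1.0},{"ax":0,"ay":0,"az":0,"tx":0,"ty":0,"tz":0,"jaw":1.0}]'
```

```text
t: 11.78
tcp_pos: [442.7, -124.4, 223.0]
tcp_rot: [0.0, 0.997, 0.076, 0.001]
contact_force: [1.2, 1.6, 5.5]
grip_width: 0.576
gripper_force: 30.0
t: 12.2
tcp_pos: [442.6, -124.4, 220.8]
tcp_rot: [0.0, 0.997, 0.076, 0.0]
contact_force: [2.0, 0.9, 0.0]
grip_width: 0.575
gripper_force: 30.0
```

```bash
for i in 1; do python3 -m crank '[{"ax":0,"ay":0,"az":0,"tx":0,"ty":0,"tz":1,"jaw":1.0},{"ax":0,"ay":0,"az":0,"tx":0,"ty":0,"tz":1,"jaw":1.0},{"ax":0,"ay":0,"az":0,"tx":0,"ty":0,"tz":0,"jaw":1.0},{"ax":0,"ay":0,"az":0,"tx":0,"ty":0,"tz":0,"jaw":1.0},{"ax":0,"ay":0,"az":0,"tx":0,"ty":0,"tz":0,"jaw":1.0}]'; done
python3 -m crank '[{"ax":0,"ay":0,"az":0,"tx":0,"ty":0,"tz":1,"jaw":1.0},{"ax":0,"ay":0,"az":0,"tx":0,"ty":0,"tz":1,"jaw":1.0},{"ax":0,"ay":0,"az":0,"tx":0,"ty":0,"tz":0,"jaw":1.0},{"ax":0,"ay":0,"az":0,"tx":0,"ty":0,"tz":0,"jaw":1.0},{"ax":0,"ay":0,"az":0,"tx":0,"ty":0,"tz":0,"jaw":1.0}]'
```

```text
t: 12.62
tcp_pos: [442.3, -124.2, 218.4]
tcp_rot: [-0.0, 0.997, 0.076, -0.0]
contact_force: [3.3, 0.7, -8.6]
grip_width: 0.582
gripper_force: 30.0
t: 13.03
tcp_pos: [442.3, -124.2, 216.6]
tcp_rot: [-0.0, 0.997, 0.076, -0.0]
contact_force: [4.2, 0.6, -11.2]
grip_width: 0.579
gripper_force: 30.0
```

```bash
python3 -m crank '[{"ax":0,"ay":0,"az":0,"tx":1,"ty":0,"tz":1,"jaw":1.0},{"ax":0,"ay":0,"az":0,"tx":0,"ty":0,"tz":1,"jaw":1.0},{"ax":0,"ay":0,"az":0,"tx":0,"ty":0,"tz":0,"jaw":1.0},{"ax":0,"ay":0,"az":0,"tx":0,"ty":0,"tz":0,"jaw":1.0},{"ax":0,"ay":0,"az":0,"tx":0,"ty":0,"tz":0,"jaw":1.0}]'
python3 -m crank '[{"ax":0,"ay":0,"az":0,"tx":0,"ty":0,"tz":1,"jaw":1.0},{"ax":0,"ay":0,"az":0,"tx":0,"ty":0,"tz":0.5,"jaw":1.0},{"ax":0,"ay":0,"az":0,"tx":0,"ty":0,"tz":0,"jaw":1.0},{"ax":0,"ay":0,"az":0,"tx":0,"ty":0,"tz":0,"jaw":1.0},{"ax":0,"ay":0,"az":0,"tx":0,"ty":0,"tz":0,"jaw":1.0}]'
```

```text
t: 13.45
tcp_pos: [443.0, -124.2, 215.0]
tcp_rot: [-0.0, 0.997, 0.076, 0.0]
contact_force: [0.1, 0.6, 4.4]
grip_width: 0.58
gripper_force: 30.0
t: 13.87
tcp_pos: [443.0, -124.2, 213.5]
tcp_rot: [-0.0, 0.997, 0.076, 0.0]
contact_force: [-0.2, 1.7, 8.3]
grip_width: 0.58
gripper_force: 30.0
```

```bash
python3 -m crank '[{"ax":0,"ay":0,"az":0,"tx":0,"ty":0,"tz":0.5,"jaw":1.0},{"ax":0,"ay":0,"az":0,"tx":0,"ty":0,"tz":0.5,"jaw":1.0},{"ax":0,"ay":0,"az":0,"tx":0,"ty":0,"tz":0,"jaw":1.0},{"ax":0,"ay":0,"az":0,"tx":0,"ty":0,"tz":0,"jaw":1.0},{"ax":0,"ay":0,"az":0,"tx":0,"ty":0,"tz":0,"jaw":1.0}]'
python3 -m crank '[{"ax":0,"ay":0,"az":0,"tx":0,"ty":0,"tz":0.5,"jaw":1.0},{"ax":0,"ay":0,"az":0,"tx":0,"ty":0,"tz":0,"jaw":1.0},{"ax":0,"ay":0,"az":0,"tx":0,"ty":0,"tz":0,"jaw":1.0},{"ax":0,"ay":0,"az":0,"tx":0,"ty":0,"tz":0,"jaw":1.0},{"ax":0,"ay":0,"az":0,"tx":0,"ty":0,"tz":0,"jaw":1.0}]'
```

```text
t: 14.28
tcp_pos: [442.9, -124.2, 212.7]
tcp_rot: [-0.0, 0.997, 0.076, 0.0]
contact_force: [-0.4, 3.0, 11.8]
grip_width: 0.578
gripper_force: 30.0
t: 14.7
tcp_pos: [442.8, -124.3, 212.6]
tcp_rot: [-0.0, 0.997, 0.076, 0.001]
contact_force: [-1.4, 1.7, 19.8]
grip_width: 0.579
gripper_force: 30.0
```

```bash
python3 - <<'E'
from h import *
f=grab('top');g=grab('scene')
a=f['image'][180:260,145:225];b=g['image'][150:230,140:220]
cv2.imwrite('pics/g4.png',np.hstack([cv2.resize(i,(400,400),interpolation=cv2.INTER_CUBIC) for i in(a,b)]))
s=monitor.observe();print(s['tcp_pos'],s['contact_force'],s['t'])
E
```

```text
[ 442.84728155 -124.25435991  212.6010349 ] [-1.01569434  2.51206877 20.50723836] 14.8
```

View pics/g4.png

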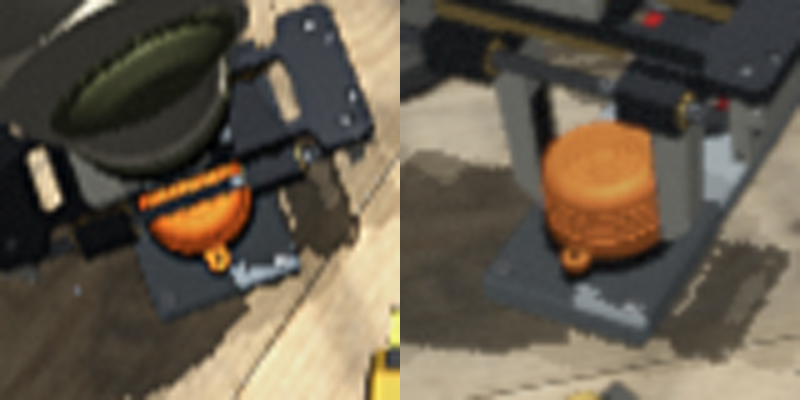

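The lens is down on the base. Its near ear, at (217,259) in the left crop and (575,261) in the right, covers the boss, and the upward force is a steady 20 N against the stop.

```bash
python3 -c "
from plant import robot; print(robot.sign_off())"
```

```text
the job is handed in; nothing more can be done
None
```

The amber lens is on the bare lamp, clicked past the catches and pressed home to its stop with about 20 N, still gripped at 30 N for you to put the screws in; the near ear shows over its boss, the far one was out of view, and the job is handed in, with no verdict returned.

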